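# Hand the free warmer plate to the sauce crock

## Task

Take the funnel off the food warmer and stand it, mouth down, in the steel tray without it leaning on anything, then stand the white crock from the board in the middle of the plate that the funnel has left, carrying it upright. Once the crock stands there, push that plate's own key (the one in front of it) fully down so that it stays and the key that was down pops up; do not push the third key, do not hammer the keys, and leave the bowls, bottles, mill and cup as they are.

Things in the scene. Friction and masses are not known exactly. Their poses are not given: they have to be found in the camera images.
- warmer: Fixed flat steel food warmer, 240 mm (x) by 410 mm (y), deck 50 mm above the table. Origin: centre of its underside; x points away from the key side to the back, y along the row of three round plates (125 mm apart, 30 mm behind the centre). 105 mm in front of each plate is its own key. The keys are interlocked: exactly one is down; pushing another fully down makes it stay and the first pop up.
- plate_f_top (a point): Centre of the top face, 56 mm above the table, of the plate on which the funnel stands at the start: a dark steel disc 104 mm across, 6 mm proud of the deck. Axes as the warmer's: x to the back, y along the row. It may be the left, middle or right plate.
- plate_a_top (a point): The same, for the plate that carries bowl_a.
- plate_b_top (a point): The same, for the plate that carries bowl_b.
- key_f_top (a point): Centre of the top face of the key in front of the funnel's plate: aluminium bar key, 104 mm long along the unit's y, 32 mm wide, flat top with two thin ribs. Its top is 66 mm above the table when up, 56 mm when down; axes as the warmer's; it moves with the key.
- key_a_top (a point): The same, on the key in front of bowl_a's plate, which is down at the start.
- key_b_top (a point): The same, on the key in front of bowl_b's plate, which is up at the start.
- key_f (a joint): Travel of the key in front of the funnel's plate. Reads 0 fully up, 0.010 m fully down at a hard stop. Pushing it down takes 3 to 4 N at first, then less: past half way it snaps over.
- key_a (a joint): Travel of the key in front of bowl_a's plate, down at the start. Reads 0 fully up, 0.010 m fully down at a hard stop. Pushing it down takes 3 to 4 N at first, then less: past half way it snaps over.
- key_b (a joint): Travel of the key in front of bowl_b's plate, up at the start. Reads 0 fully up, 0.010 m fully down at a hard stop. Pushing it down takes 3 to 4 N at first, then less: past half way it snaps over.
- funnel: Loose steel funnel, about 120 g, standing mouth down with its spout pointing up, on one of the plates. Mouth 90 mm across, rim 10 mm high, cone up to 50 mm, then a round straight spout 14 mm across from 50 to 100 mm above its foot. Origin: centre of the mouth (its foot), z up along the spout.
- crock: Loose straight-sided white stoneware crock, 62 mm across and 66 mm high, with a fixed cork lid 57 mm across on top (75 mm overall), about 350 g. It stands in a row with the two bottles, on the wooden board, in any of the three places. Origin: centre of its foot, z up.
- board: Fixed wooden board 310 mm (its x) by 100 mm, 12 mm thick, at the left or right side. Along its x axis stand the crock and the two bottles in a row, about 100 mm apart. Origin: centre of its underside.
- tray: Fixed open steel tray 160 mm (x) by 240 mm (y) outside, walls 4 mm thick and 30 mm high, floor top 4 mm above the table, on the side opposite to the board. Origin: centre of its underside; a pepper mill stands near its +y end.
- mill: Loose wooden pepper mill, 44 mm across, 110 mm high, standing in the tray. Origin: centre of its foot.
- bowl_a: Loose black bowl, 100 mm across the rim, 50 mm high, on the plate whose key is down at the start. Origin: centre of its foot.
- bowl_b: Loose black bowl like bowl_a, on the remaining plate. Origin: centre of its foot.
- bottle_1: Loose clear bottle, 62 mm across, 200 mm high, on the board. Origin: centre of its foot.
- bottle_2: Another such bottle, on the board. Origin: centre of its foot.
- cup: Loose white cup, 72 mm across, 75 mm high, behind the warmer. Origin: centre of its foot.
There are look-alikes about, which are no part of the job. Leave any pink or red look-alike of the funnel alone.

How it is judged:
By the outcome, as a careful person would: the job done as asked, in the order asked, and still so for the second after the job is handed in, with the robot touching nothing.
It also fails if it takes over 72 s, if anything falls off the work surface, if the arm or the gripper's body presses on something with over 40 N, if the wrist force passes 120 N, or if a joint passes its speed limit or range.

## Robot

A 6-joint arm with a two-finger parallel gripper is mounted at the origin on the work surface. World frame = base frame: x ahead of the robot, y to its left, z up, the work surface at z = 0. Lengths are in m, angles in rad, forces in N, time in s.
With the tool pointing down it reaches from about 0.275 to 0.75 m from the base axis. Payload 10.2 kg.
Tool frame: the origin (TCP) lies on the mounting face of the last link; the fingertips stand 166 mm ahead of it and the grasp point (between the pads) lies 147 mm ahead of it (arm.grip_depth is the distance from the TCP to the grasp point, in m); z points along the fingers, y is the line along which they close (so a half turn about z gives the same grasp; the last joint's range is limited). The gripper opens to 88 mm and grips with 3 to 60 N. Pads are 18 mm wide; open, the fingers measure 123 mm over their backs; the gripper's body (75 mm by 187 mm) begins 45 mm behind the grasp point.
Start: joints at [-1.326, 0.313, 1.498, -0, 1.331, -0.223], TCP at [0.237, -0.469, 0.405] pointing down, gripper open.
Joint ranges: [-2.94, 2.94], [-0.97, 2.17], [0.19, 2.56], [-1.23, 4.37], [0.02, 3.11], [-2.88, 2.88]. Speed limits (rad/s): [2.39, 2.39, 3.01, 3.14, 3.14, 3.14].

## Interface

Orientations are given as a rotation vector (axis times angle).
In Python, from plant import telemetry, get_image, job, models, arm gives the robot as it stands.
- The arm moves only by the tool carry_out, never from a script. Its argument "deltas" is text: rows parted by semicolons, each of 7 numbers parted by spaces: the turn, a rotation vector about the world's x, y, z in rad, then the shift along the world's x, y, z in cm, then the opening in per cent of the stroke, from 0 (shut) to 100 (fully open). A call has 1 to 10 rows; each row shifts and turns the commanded pose from where the row before left it; what a row does not reach is not made up. A row lasts 1/10 s, in which the tool goes at most 50 mm and 8.59 degrees, less where a joint would pass 70% of its speed; a pose out of reach is approached as far as the arm can. A call is refused whole if a number of a shift passes 5 or a number of a turn 0.15, either way. A call with a gripper value outside its range is refused whole. The fingers move at their own pace and stop on an object; "newtons" is the grip in N (left out, the last holds). Time passes only in rows, so rows that do not move let the fingers close. It gives the time, the measured TCP pose, the force, the opening and the grip force at its end, in the units of the state.
- telemetry.get_obs(): the state, without advancing time (a new reading comes with each control period).
- get_image(name): name is "side" or "top"; returns a dict with "frame" (420x560x3 uint8, red, green, blue), "fx", "fy", "cx", "cy" (pixels), "pose" (4x4, takes a point from camera to world coordinates). Camera axes: x right, y up, looking along -z (the intrinsics and any distortion apply to the point x, -y, -z); pixel columns grow to the right and rows downward; lengths in m; the calibration is good to about 2 mm. A picture is of the moment at which its call begins. There is no depth.
- job.sign_off(): hands the job in; it is judged then, once.
Trained networks look in the newest picture that a camera, given by its name, has taken for a name from the list of things; names that differ only in an ending like _2 or _b are one class to them, and where a whole thing is asked for, a point or a joint stands for the part that bears it (a point fixed in the world has none). Each returns a list of dicts, best first, with "confidence" (0 to 1); they miss things now and then, are a little off and sometimes report something else, mostly with a low value. They report only what shows in the picture. A call takes as long as a camera call. They do not tell look-alikes from the thing itself.
- models.masks_of(thing, camera): "pixels" (420x560 bool, what is visible of it).
- models.place_of(thing, camera): "point" ([x, y, z] in m, in world coordinates, good to about 4 mm: a listed point, or the origin of a listed thing).
The state is a dict: "t": time; "joint_positions": joint angles; "joint_velocities": joint speeds; "effort": joint torques, N m; "position": TCP position; "ee_rot": TCP orientation; "ft_force": force on the tool from outside, world axes, zero at the start; "ft_torque": the same for the moment, N m; "width": finger opening in m; "finger_force": force on a finger pad.
Only numpy, scipy, OpenCV 4.12 (cv2) and the standard library are available. Lean on these libraries where they do the work, as an engineer would, in place of code of your own. Each camera call takes 0.05 s, during which the arm holds its last target. There are 200 camera calls.

## Working session

There is one attempt and no reset: what is moved stays moved. The work goes in short steps, Python scripts to look and compute and a tool call to move; the robot and the scene stay as the last step left them, time stands still between calls to the robot, and variables do not carry over. Pictures are saved under pics/ and viewed, at most 10 in all, crops included, and the job is handed in when it is done.

Besides the shell and the picture viewer there is one more tool, called after "Emit:" as a command line: name --argument value ..., lists and objects as JSON in quotes. carry_out: Moves the arm, as the interface text tells. Its arguments: {"type":"object","properties":{"deltas":{"type":"string"},"newtons":{"type":"number"}},"required":["deltas"]}

```bash
mkdir -p pics; ls
cat > h.py <<'E'
import numpy as np, cv2
from plant import telemetry, get_image, job, models, arm
def pl(n,c):
    return [(np.round(d['point'],3).tolist(),round(d['confidence'],2)) for d in models.place_of(n,c)]
def ray(im,u,v,z):
    d=np.array([(u-im['cx'])/im['fx'],-(v-im['cy'])/im['fy'],-1.]);T=np.array(im['pose'])
    d=T[:3,:3]@d;o=T[:3,3];return o+d*(z-o[2])/d[2]
def proj(im,p):
    T=np.linalg.inv(np.array(im['pose']));q=T[:3,:3]@np.array(p)+T[:3,3]
    return im['cx']+im['fx']*q[0]/-q[2], im['cy']-im['fy']*q[1]/-q[2]
E
python3 - <<'E'
from h import *
ims={c:get_image(c) for c in('top','side')}
for c in ims: cv2.imwrite(f'pics/{c}0.png',ims[c]['frame'][:,:,::-1]); print(c,{k:v for k,v in ims[c].items() if k!='frame'})
for n in ['warmer','plate_f_top','plate_a_top','plate_b_top','key_f_top','key_a_top','key_b_top','funnel','crock','tray','mill','bowl_a','bottle_1','cup','board']:
    print(n,'T',pl(n,'top'),'S',pl(n,'side'))
o=telemetry.get_obs();print(o['position'],o['ee_rot'],o['t'],o['ft_force'],o['width'])
E
```

```text
pics
top {'fx': 396.368590796419, 'fy': 396.368590796419, 'cx': 275.9193355625549, 'cy': 207.50451322603539, 'pose': array([[ 0.0275345 ,  0.99850122, -0.04729861,  0.50116645],
       [-0.99955638,  0.02803927,  0.01004185,  0.01315045],
       [ 0.01135302,  0.04700113,  0.99883032,  1.08391226],
       [ 0.        ,  0.        ,  0.        ,  1.        ]])}
side {'fx': 409.87148207544715, 'fy': 409.87148207544715, 'cx': 276.6262410452117, 'cy': 208.0168865493733, 'pose': array([[-0.8011187 ,  0.34798294, -0.4869463 ,  0.04987076],
       [-0.59805602, -0.49696201,  0.6287748 ,  0.70381359],
       [-0.02319091,  0.79494442,  0.60623886,  0.71418802],
       [ 0.        ,  0.        ,  0.        ,  1.        ]])}
warmer T [([0.579, -0.017, -0.003], 0.64), ([0.497, -0.009, 0.065], 0.17)] S [([0.509, -0.275, 0.004], 0.7), ([0.574, -0.009, -0.003], 0.68), ([0.498, -0.136, 0.056], 0.58), ([0.503, 0.113, 0.068], 0.23)]
plate_f_top T [([0.609, 0.113, 0.056], 0.74)] S [([0.603, 0.115, 0.06], 0.84)]
plate_a_top T [] S [([0.602, -0.14, 0.055], 0.91), ([0.48, 0.346, 0.013], 0.49), ([0.501, 0
[... 775 characters left out ...]
05], 0.68)]
bowl_a T [([0.608, -0.007, 0.058], 0.74), ([0.609, -0.133, 0.056], 0.56)] S [([0.61, -0.014, 0.058], 0.88), ([0.61, -0.138, 0.057], 0.6), ([0.5, -0.134, 0.055], 0.18)]
bottle_1 T [([0.392, 0.345, 0.013], 0.84), ([0.59, 0.337, 0.014], 0.7)] S [([0.391, 0.35, 0.018], 0.75), ([0.59, 0.338, 0.01], 0.58), ([0.489, 0.346, 0.002], 0.19)]
cup T [([0.484, 0.345, 0.009], 0.67), ([0.756, 0.115, 0.002], 0.59)] S [([0.755, 0.117, 0.0], 0.64)]
board T [([0.485, 0.346, -0.001], 0.67), ([0.588, 0.336, 0.01], 0.37)] S [([0.488, 0.346, 0.002], 0.98)]
[ 0.23672816 -0.46860926  0.40471059] [-3.05599875e+00 -7.28129724e-01  2.33522805e-05] 1.6 [-0.26942301 -0.02722233 -0.61483864] 0.08781633156594805
```

View pics/top0.png

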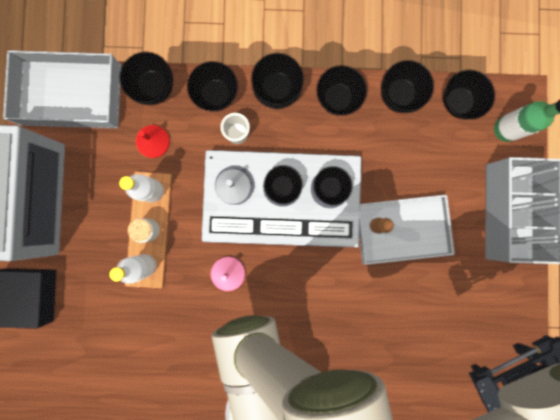

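View pics/side0.png

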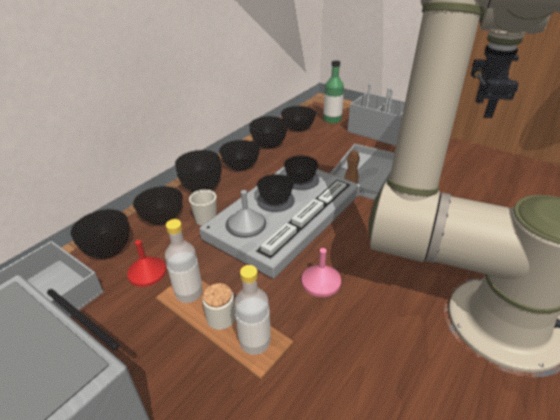

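The two views show three funnel-shaped things. In the top picture they are steel at (234,185) on the left plate, red at (152,141) and pink at (228,273). The steel one is wanted. White candidates for the crock are the cork-lidded one on the board at (143,231) and the cup at (235,127); I choose the first. The tray is at (405,230) with the mill at (380,225).

Run:
```python
from h import *
ims={c:get_image(c) for c in('top','side')}
def crop(c,x,y,w,h,s): return cv2.resize(ims[c]['frame'][y:y+h,x:x+w,::-1],None,fx=s,fy=s,interpolation=cv2.INTER_CUBIC)
a=crop('top',110,150,150,100,5)[:, :]
a=crop('top',115,150,140,100,5); b=crop('side',190,180,140,160,2.5)
b2=crop('top',350,185,116,90,2.5)
print(a.shape,b.shape)
cv2.imwrite('pics/c1.png',a)
def pad(i,h): return cv2.copyMakeBorder(i,0,h-i.shape[0],0,0,cv2.BORDER_CONSTANT)
cv2.imwrite('pics/c2.png',np.hstack([pad(crop('side',190,180,120,160,3.5),560),pad(crop('top',350,185,110,90,3.4),560)]))
import numpy as np
for c in ims:
  for n in ('tray','board','funnel','key_f_top'):
    for d in models.masks_of(n,c)[:3]:
      m=d['pixels'].astype(np.uint8); (cx,cy),(w,h),an=cv2.minAreaRect(cv2.findNonZero(m))
      print(c,n,round(d['confidence'],2),round(cx,1),round(cy,1),round(w,1),round(h,1),round(an,1))
```

```text
(500, 700, 3) (400, 350, 3)
top tray 0.74 404.0 228.8 61.1 92.4 83.5
top board 0.55 148.1 229.3 38.1 116.3 5.0
top funnel 0.93 151.5 141.0 32.0 33.0 90.0
top funnel 0.81 226.5 273.0 32.0 33.0 90.0
top funnel 0.72 231.5 186.5 33.0 33.0 90.0
top key_f_top 0.97 232.5 225.0 12.0 39.0 90.0
top key_f_top 0.23 281.8 184.8 40.3 39.6 45.0
side tray 0.58 365.8 166.6 49.7 51.6 35.9
side board 0.72 222.1 323.6 137.8 48.5 33.7
side funnel 0.93 318.4 276.9 45.0 36.2 60.5
side funnel 0.84 147.6 266.5 36.6 43.6 17.2
side funnel 0.79 248.8 216.2 33.9 42.9 24.0
```

View pics/c1.png

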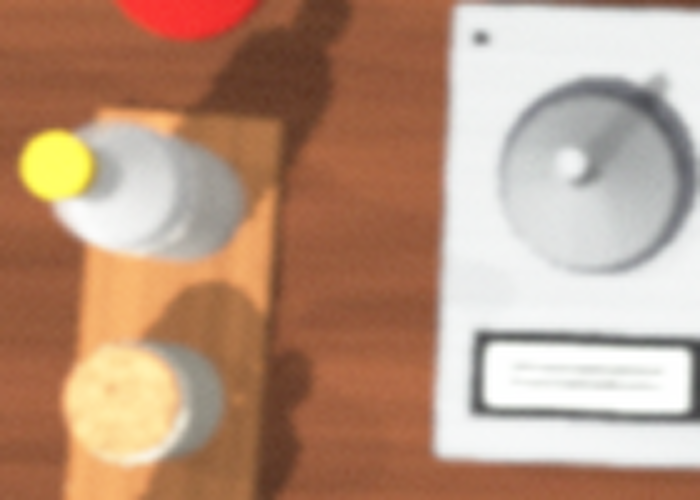

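View pics/c2.png

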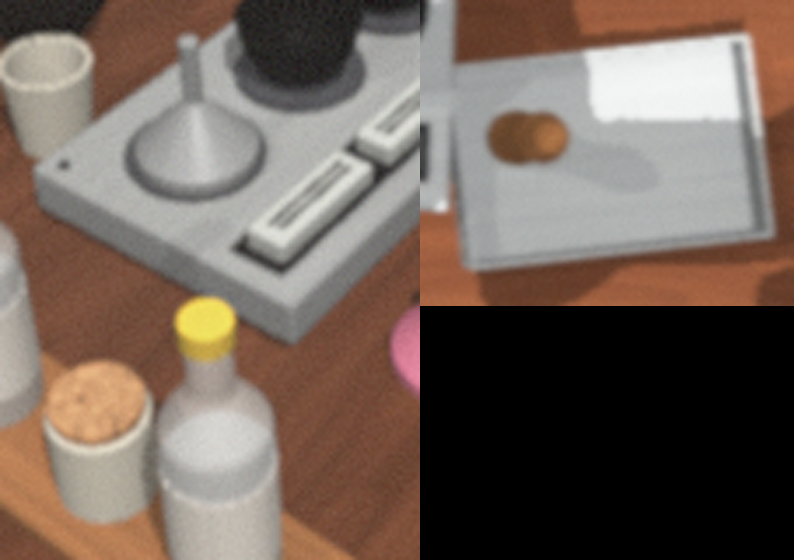

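The crops confirm the choice. The steel funnel's spout tip is at about top (229.6,182.6) and side (243.7,191). The cork lid centre is at top (140,230.4), and the plate beneath is slightly visible around the funnel.

Run:
```python
from h import *
t=get_image('top');s=get_image('side')
r=lambda *a:np.round(ray(*a),4)
print('tip',r(t,229.5,182.3,.156),r(s,243.6,191.2,.156),'foot',r(t,234.4,184.8,.061))
print('lid',r(t,139.8,230.2,.087),r(s,217.6,295,.087))
print('tray rim corners',[r(t,350+u/3.4,185+v/3.4,.03)[:2] for u,v in((33,65),(330,35),(355,238),(48,268))])
print('warmer L edge',r(t,115+453/5,151,.05),r(t,115+433/5,150+457/5,.05), 'board', r(t,115+98/5,150+110/5,.012),r(t,115+282/5,150+120/5,.012),r(t,115+255/5,249,.012))
print('deck hole etc key', [r(t,115+u/5,150+v/5,.066) for u,v in((483,345),(693,350),(690,412),(483,408))])
```

```text
tip [0.6013 0.1144 0.156 ] [0.6022 0.1171 0.156 ] foot [0.6054 0.1119 0.061 ]
lid [0.482 0.342 0.087] [0.4794 0.3485 0.087 ]
tray rim corners [array([ 0.5664, -0.2208]), array([ 0.5967, -0.4549]), array([ 0.4379, -0.4757]), array([ 0.4082, -0.2353])]
warmer L edge [0.6933 0.1913 0.05  ] [0.4567 0.1932 0.05  ] board [0.6374 0.3876 0.012 ] [0.6348 0.288  0.012 ] [0.4321 0.2944 0.012 ]
deck hole etc key [array([0.5153, 0.1669, 0.066 ]), array([0.5157, 0.0593, 0.066 ]), array([0.4839, 0.0599, 0.066 ]), array([0.483 , 0.1658, 0.066 ])]
```

Emit:
carry_out --deltas "0 0 -0.03 2.3 3.65 -0.2 50;0 0 -0.03 2.3 3.65 -0.2 50;0 0 -0.03 2.3 3.65 -0.2 50;0 0 -0.03 2.3 3.65 -0.2 50;0 0 -0.03 2.3 3.65 -0.2 50;0 0 -0.03 2.3 3.65 -0.2 50;0 0 -0.03 2.3 3.65 -0.2 50;0 0 -0.03 2.3 3.65 -0.2 50;0 0 -0.03 2.3 3.65 -0.2 50;0 0 -0.03 2.3 3.65 -0.2 50" --newtons 15

```text
t: 3.2
position: [0.4674, -0.1019, 0.3848]
ee_rot: [3.13, 0.261, 0.001]
ft_force: [0.5, -0.6, 0.7]
width: 0.0441
finger_force: 0.0
```

Emit:
carry_out --deltas "0 0 -0.03 2.3 3.65 -0.2 50;0 0 -0.03 2.3 3.65 -0.2 50;0 0 -0.03 2.3 3.65 -0.2 50;0 0 -0.03 2.3 3.65 -0.2 50;0 0 -0.03 2.3 3.65 -0.2 50;0 0 -0.018 2.3 3.65 -0.2 50;0 0 0 0 0 0 50;0 0 0 0 0 0 50"

```text
t: 4.0
position: [0.6048, 0.1158, 0.3722]
ee_rot: [3.141, 0.002, -0.001]
ft_force: [-0.0, -0.6, -0.8]
width: 0.0444
finger_force: 0.0
```

Emit:
carry_out --deltas "0 0 0 -0.3 0 -2 50;0 0 0 0 -0.1 -2.5 50;0 0 0 0 0 -2.5 50;0 0 0 0 0 -1.3 50;0 0 0 0 0 -0.6 50;0 0 0 0 0 0 50"

```text
t: 4.6
position: [0.6017, 0.1139, 0.2839]
ee_rot: [3.142, -0.001, -0.0]
ft_force: [-0.6, 0.1, 1.1]
width: 0.0439
finger_force: 0.0
```

Run:
```python
from h import *
f=lambda c,x,y,w,h,s:cv2.resize(get_image(c)['frame'][y:y+h,x:x+w,::-1],None,fx=s,fy=s,interpolation=cv2.INTER_CUBIC)
cv2.imwrite('pics/g1.png',np.hstack([f('side',170,110,160,150,2.5),f('top',160,110,160,150,2.5)]))
```

```text
(no output)
```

View pics/g1.png

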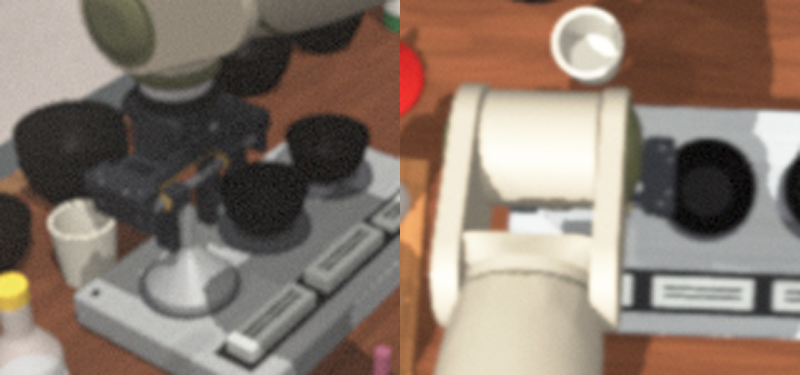

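The side view shows the spout at crop (185,220) between the two fingers, with the hand clear of the bowl. Close.

Emit:
carry_out --deltas "0 0 0 0 0 0 0;0 0 0 0 0 0 0;0 0 0 0 0 0 0;0 0 0 0 0 0 0;0 0 0 0 0 0 0;0 0 0 0 0 0 0" --newtons 15

```text
t: 5.3
position: [0.6018, 0.1145, 0.2839]
ee_rot: [-3.141, 0.0, -0.0]
ft_force: [-0.2, 1.4, 0.2]
width: 0.0134
finger_force: 15.0
```

Emit:
carry_out --deltas "0 0 0 0 0 -0 0;0 0 0 0 0 1.5 0;0 0 0 0 0 2.5 0;0 0 0 0 0 3 0;0 0 0 0 0 2 0;0 0 0 -0.2 -1 0 0;0 0 0 -0.4 -2 0 0;0 0 0 -0.6 -3 0 0;0 0 0 -0.7 -3.6 0 0;0 0 0 -0.7 -3.6 0 0"

```text
t: 6.3
position: [0.5749, -0.0193, 0.3719]
ee_rot: [-3.141, -0.0, 0.004]
ft_force: [-1.0, 0.0, -1.9]
width: 0.0133
finger_force: 15.0
```

Emit:
carry_out --deltas "0 0 0 -0.7 -3.6 0 0;0 0 0 -0.7 -3.6 0 0;0 0 0 -0.7 -3.6 0 0;0 0 0 -0.7 -3.6 0 0;0 0 0 -0.7 -3.6 0 0;0 0 0 -0.7 -3.6 0 0;0 0 0 -0.7 -3.6 0 0;0 0 0 -0.7 -3.6 0 0;0 0 0 -0.7 -3.6 0 0;0 0 0 -0.6 -2.9 0 0"

```text
t: 7.3
position: [0.5054, -0.373, 0.3717]
ee_rot: [-3.14, 0.002, 0.003]
ft_force: [0.5, 0.3, -0.3]
width: 0.0132
finger_force: 15.0
```

Emit:
carry_out --deltas "0 0 0 -0.4 -2 0 0;0 0 0 -0.2 -1.4 0 0;0 0 0 0 0 0 0;0 0 0 0 0 0 0"

```text
t: 7.7
position: [0.5008, -0.4042, 0.373]
ee_rot: [-3.141, 0.0, 0.001]
ft_force: [0.3, 0.7, -1.0]
width: 0.0134
finger_force: 15.0
```

Run:
```python
from h import *
print(pl('funnel','top'),pl('funnel','side'),pl('mill','side'))
f=lambda c,x,y,w,h,s:cv2.resize(get_image(c)['frame'][y:y+h,x:x+w,::-1],None,fx=s,fy=s,interpolation=cv2.INTER_CUBIC)
cv2.imwrite('pics/g2.png',np.hstack([f('side',300,70,150,150,2.6),f('top',340,150,150,150,2.6)]))
```

```text
[([0.724, 0.342, -0.001], 0.67), ([0.371, 0.134, 0.001], 0.52), ([0.6, 0.115, 0.053], 0.46)] [([0.601, 0.113, 0.059], 0.91), ([0.388, 0.352, 0.011], 0.74), ([0.727, 0.346, -0.002], 0.59), ([0.37, 0.13, 0.003], 0.55)] [([0.512, -0.272, 0.004], 0.9), ([0.609, -0.013, 0.056], 0.5)]
```

View pics/g2.png

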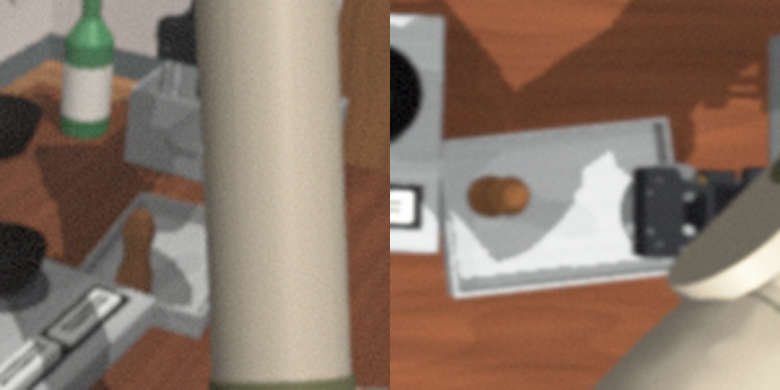

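The top view shows the funnel's rim behind the hand at crop (632,205), beyond the mill at (497,193). It is still held, and the width is unchanged. I overshot y by about 2 cm, so I correct that and lower.

Emit:
carry_out --deltas "0 0 0 0.3 1.2 0 0;0 0 0 0.2 1 -1 0;0 0 0 0 0 -2.5 0;0 0 0 0 0 -3 0;0 0 0 0 0 -3 0;0 0 0 0 0 -2 0;0 0 0 0 0 -1 0;0 0 0 0 0 -0.7 0;0 0 0 0 0 0 0"

```text
t: 8.85
position: [0.5059, -0.3823, 0.2417]
ee_rot: [-3.141, -0.0, 0.0]
ft_force: [-0.6, -0.2, -0.5]
width: 0.0135
finger_force: 15.0
```

Run:
```python
from h import *
i=get_image('top');print(pl('funnel','top'))
i=get_image('side');print(pl('funnel','side'))
```

```text
[([0.372, 0.129, -0.0], 0.75), ([0.724, 0.344, -0.004], 0.68), ([0.504, -0.379, 0.014], 0.48)]
[([0.373, 0.128, 0.002], 0.91), ([0.725, 0.347, -0.003], 0.59), ([0.487, 0.345, -0.0], 0.34)]
```

Funnel foot at z about 0.014, over the spot. Lower the last cm gently.

Emit:
carry_out --deltas "0 0 0 0 0 -0.4 0;0 0 0 0 0 -0.3 0;0 0 0 0 0 -0.2 0;0 0 0 0 0 -0.1 0;0 0 0 0 0 0 0"

```text
t: 9.55
position: [0.5057, -0.3826, 0.2319]
ee_rot: [-3.141, 0.0, 0.0]
ft_force: [-0.7, 1.1, 1.1]
width: 0.0133
finger_force: 15.0
```

Emit:
carry_out --deltas "0 0 0 0 0 -0.1 0;0 0 0 0 0 0 30;0 0 0 0 0 0 50;0 0 0 0 0 0 50;0 0 0 0 0 0 50;0 0 0 0 0 2 50;0 0 0 0 0 3 50;0 0 0 0 0 4 50;0 0 0 0 0 4 60;0 0 0 0 0 4 90"

```text
t: 10.55
position: [0.5056, -0.3825, 0.4023]
ee_rot: [-3.142, 0.0, -0.0]
ft_force: [0.9, -0.5, -0.4]
width: 0.058
finger_force: 0.0
```

Emit:
carry_out --deltas "0 0 0 -0.1 2 0 90;0 0 0 -0.1 4 0.1 90;0 0 0 -0.1 4 0 90;0 0 0 -0.1 4 0 90;0 0 0 -0.1 4 0 90;0 0 0 -0.1 4 0 90;0 0 0 -0.1 4 0 90;0 0 0 -0.1 4 0 90;0 0 0 -0.1 4 0 90;0 0 0 -0.1 4 0 90"

```text
t: 11.55
position: [0.4954, -0.0011, 0.4018]
ee_rot: [3.142, -0.001, 0.001]
ft_force: [0.6, -0.2, 0.2]
width: 0.0796
finger_force: 0.0
```

Emit:
carry_out --deltas "0 0 0 -0.2 4 0 90;0 0 0 -0.2 4 0 90;0 0 0 -0.2 4 0 90;0 0 0 -0.2 4 0 90;0 0 0 -0.2 4 0 90;0 0 0 -0.2 4 0 90;0 0 0 -0.2 4 0 90;0 0 0 -0.1 4 0 90;0 0 0 0 2.5 0 90;0 0 0 0 0 0 90"

```text
t: 12.55
position: [0.4801, 0.3447, 0.4012]
ee_rot: [-3.141, -0.005, 0.0]
ft_force: [0.1, -0.4, 0.4]
width: 0.0793
finger_force: 0.0
```

Run:
```python
from h import *
t=get_image('top');s=get_image('side')
for n in('funnel','mill','crock','bottle_1','tray','plate_f_top','key_f_top'):print(n,pl(n,'top'),pl(n,'side'))
f=lambda i,x,y,w,h,s:cv2.resize(i['frame'][y:y+h,x:x+w,::-1],None,fx=s,fy=s,interpolation=cv2.INTER_CUBIC)
cv2.imwrite('pics/g3.png',np.hstack([f(s,120,150,260,230,1.5),f(t,200,120,260,230,1.5)]))
```

```text
funnel [([0.724, 0.346, -0.001], 0.96), ([0.5, -0.379, 0.003], 0.71), ([0.372, 0.132, -0.0], 0.65), ([0.579, -0.013, -0.002], 0.63)] [([0.369, 0.128, 0.004], 0.86), ([0.504, -0.387, 0.007], 0.68), ([0.727, 0.347, -0.0], 0.68)]
mill [([0.514, -0.271, 0.004], 0.75)] [([0.512, -0.276, 0.007], 0.77)]
crock [([0.484, 0.346, 0.01], 0.52), ([0.503, -0.133, 0.055], 0.23)] [([0.48, 0.344, 0.012], 0.82), ([0.512, -0.274, 0.004], 0.61)]
bottle_1 [([0.589, 0.34, 0.01], 0.92), ([0.387, 0.343, 0.014], 0.81)] [([0.587, 0.336, 0.013], 0.83), ([0.388, 0.35, 0.014], 0.79)]
tray [([0.506, -0.348, 0.0], 0.63)] [([0.505, -0.346, -0.003], 0.97)]
plate_f_top [([0.608, 0.11, 0.056], 0.82)] [([0.606, 0.114, 0.057], 0.89)]
key_f_top [([0.501, 0.118, 0.062], 0.6)] [([0.503, 0.118, 0.063], 0.84), ([0.611, -0.135, 0.051], 0.47), ([0.501, -0.135, 0.056], 0.46)]
```

View pics/g3.png

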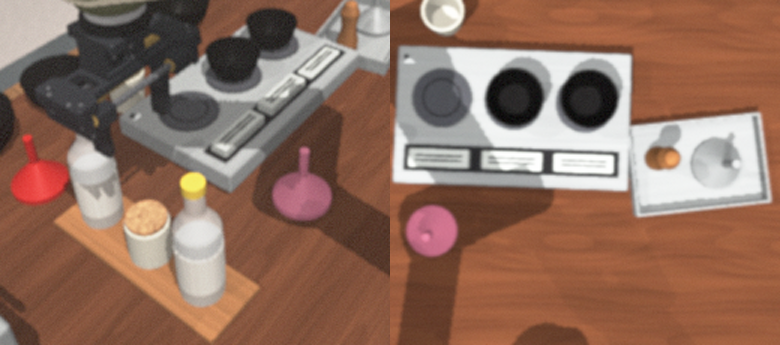

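The funnel stands upright and clear of the mill and walls at crop (715,163). Its plate is bare at crop (441,98). The hand is above the crock, so I descend.

Emit:
carry_out --deltas "0 0 0 0.1 0 -2 100;0 0 0 0 0 -3 100;0 0 0 0 0 -3 100;0 0 0 0 0 -2.5 100;0 0 0 0 0 -2 100;0 0 0 0 0 -2 100;0 0 0 0 0 -2 100;0 0 0 0 0 -2 100;0 0 0 0 0 -1 100;0 0 0 0 0 0 100"

```text
t: 14.35
position: [0.4815, 0.3423, 0.2056]
ee_rot: [3.141, -0.0, -0.003]
ft_force: [-0.3, -0.6, 0.2]
width: 0.088
finger_force: 0.0
```

Emit:
carry_out --deltas "0 0 0 0 0 0 60;0 0 0 0 0 0 60;0 0 0 0 0 0 60;0 0 0 0 0 0 60;0 0 0 0 0 0 60;0 0 0 0 0 0 60" --newtons 20

```text
t: 14.95
position: [0.4819, 0.3427, 0.2076]
ee_rot: [-3.14, 0.0, -0.002]
ft_force: [-0.4, 3.2, 5.7]
width: 0.0615
finger_force: 20.0
```

Emit:
carry_out --deltas "0 0 0 0 0 1 60;0 0 0 0 0 2 60;0 0 0 0 0 3 60;0 0 0 0 0 3 60;0 0 0 0 0 2 60;0 0 0 0 0 1 60;0 0 0 0 -1.5 0 60;0 0 0 0 -2.5 0 60;0 0 0 0 -3 0 60;0 0 0 0.5 -3 0 60"

```text
t: 15.95
position: [0.486, 0.2406, 0.3251]
ee_rot: [3.14, 0.0, -0.005]
ft_force: [0.5, 0.1, -3.5]
width: 0.0614
finger_force: 20.0
```

Emit:
carry_out --deltas "0 0 0 1 -3 0 60;0 0 0 2 -2.5 0 60;0 0 0 2.5 -2.5 0 60;0 0 0 2.5 -2 0 60;0 0 0 2 -1.5 0 60;0 0 0 1.2 -1 0 60;0 0 0 0.7 -0.5 0 60;0 0 0 0 0 0 60;0 0 0 0 0 0 60"

```text
t: 16.85
position: [0.6052, 0.1126, 0.3261]
ee_rot: [-3.141, -0.0, 0.003]
ft_force: [0.1, 0.1, -3.7]
width: 0.0613
finger_force: 20.0
```

Run:
```python
from h import *
t=get_image('top');s=get_image('side')
for n in('crock','plate_f_top','bottle_1'):print(n,pl(n,'top'),pl(n,'side'))
print(ray(t,200+441/1.5,120+98/1.5,.056),ray(s,120+188/1.5-.3,150+109.5/1.5-.3,.056))
f=lambda i,x,y,w,h,s:cv2.resize(i['frame'][y:y+h,x:x+w,::-1],None,fx=s,fy=s,interpolation=cv2.INTER_CUBIC)
cv2.imwrite('pics/g4.png',f(s,150,90,180,180,3))
```

```text
crock [([0.605, 0.112, 0.132], 0.6)] [([0.603, 0.117, 0.131], 0.64)]
plate_f_top [([0.61, 0.113, 0.059], 0.56)] [([0.605, 0.114, 0.06], 0.74), ([0.496, -0.012, 0.064], 0.31)]
bottle_1 [([0.586, 0.339, 0.01], 0.97), ([0.385, 0.346, 0.013], 0.71), ([0.499, -0.134, 0.053], 0.52)] [([0.589, 0.339, 0.012], 0.96), ([0.39, 0.349, 0.014], 0.74)]
[ 0.62400229 -0.56668703  0.056     ] [0.6075011  0.11639707 0.056     ]
```

View pics/g4.png

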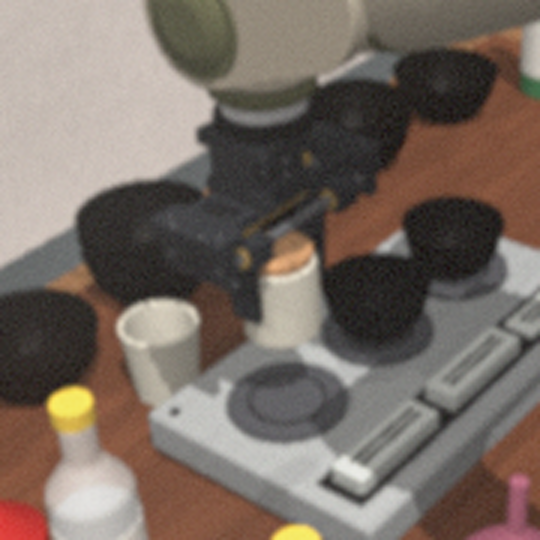

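The crock hangs upright at (285,300), ready above the bare plate (288,402), and the finger clears the bowl. Lower.

Emit:
carry_out --deltas "0 0 0 0.1 0.1 -1.5 60;0 0 0 0 0 -2 60;0 0 0 0 0 -1.6 60;0 0 0 0 0 -1 60;0 0 0 0 0 -0.6 60;0 0 0 0 0 -0.3 60;0 0 0 0 0 -0.2 60;0 0 0 0 0 0 60"

```text
t: 18.05
position: [0.6068, 0.1134, 0.255]
ee_rot: [-3.142, 0.0, -0.001]
ft_force: [-0.2, -0.1, -4.5]
width: 0.0619
finger_force: 20.0
```

Emit:
carry_out --deltas "0 0 0 0 0 -0.15 60;0 0 0 0 0 -0.15 60;0 0 0 0 0 -0.1 60;0 0 0 0 0 0 60"

```text
t: 18.45
position: [0.6068, 0.1134, 0.2516]
ee_rot: [3.142, -0.0, 0.001]
ft_force: [-3.0, -1.8, 3.1]
width: 0.0617
finger_force: 20.0
```

Emit:
carry_out --deltas "0 0 0 0 0 0 72;0 0 0 0 0 0 76;0 0 0 0 0 0 82;0 0 0 0 0 0 82;0 0 0 0 0 1 82;0 0 0 0 0 2 82;0 0 0 0 0 3 82;0 0 0 0 0 4 82;0 0 0 0 0 2 60;0 0 0 0 0 0 30"

```text
t: 19.45
position: [0.6068, 0.1135, 0.3746]
ee_rot: [-3.142, 0.0, -0.01]
ft_force: [0.6, -0.1, -0.2]
width: 0.0589
finger_force: 0.0
```

Run:
```python
from h import *
t=get_image('top');s=get_image('side')
for n in('crock','plate_f_top','key_f_top','bowl_a'):print(n,pl(n,'top'),pl(n,'side'))
f=lambda i,x,y,w,h,s:cv2.resize(i['frame'][y:y+h,x:x+w,::-1],None,fx=s,fy=s,interpolation=cv2.INTER_CUBIC)
cv2.imwrite('pics/g5.png',f(s,190,150,160,130,4))
```

```text
crock [([0.606, 0.113, 0.054], 0.53)] []
plate_f_top [([0.61, 0.112, 0.057], 0.8), ([0.611, 0.113, 0.057], 0.29)] [([0.604, 0.112, 0.058], 0.91)]
key_f_top [] [([0.502, 0.113, 0.068], 0.7)]
bowl_a [([0.607, -0.008, 0.06], 0.95), ([0.608, -0.135, 0.056], 0.7), ([0.499, -0.009, 0.068], 0.25)] [([0.609, -0.134, 0.052], 0.79), ([0.606, -0.018, 0.056], 0.69), ([0.605, 0.112, 0.058], 0.62)]
```

View pics/g5.png

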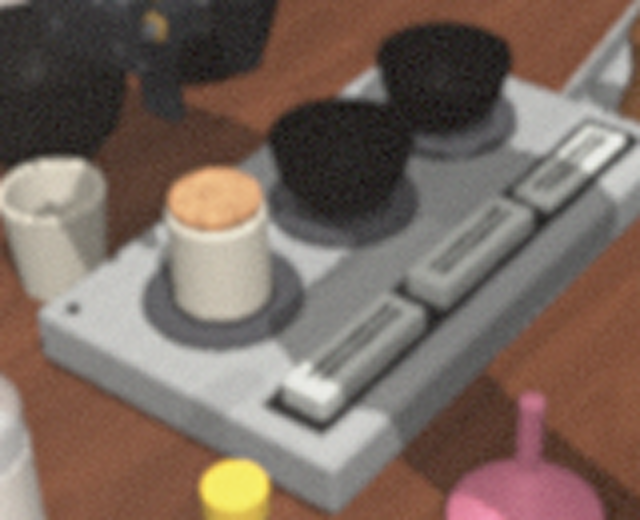

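The crock stands upright in the middle of the plate at (220,310 foot). The left key is up and the right key is down. Now I push the left key with shut fingers.

Emit:
carry_out --deltas "0 0 0.01 -2 0 0 0;0 0 0 -3 0.1 0 0;0 0 0 -3.5 0 0 0;0 0 0 -2.1 0 -1 0;0 0 0 0 0 -2.5 0;0 0 0 0 0 -3 0;0 0 0 0 0 -3 0;0 0 0 0 0 -2.3 0;0 0 0 0 0 -1.2 0;0 0 0 0 0 0 0"

```text
t: 20.95
position: [0.5006, 0.1144, 0.2397]
ee_rot: [-3.142, -0.015, 0.004]
ft_force: [-0.2, 0.5, 0.6]
width: 0.0007
finger_force: 0.0
```

Emit:
carry_out --deltas "0 0 0 0 0 -0.3 0;0 0 0 0 0 -0.3 0;0 0 0 0 0 -0.2 0;0 0 0 0 0 -0.2 0;0 0 0 0 0 -0.2 0;0 0 0 0 0 -0.2 0;0 0 0 0 0 -0.1 0;0 0 0 0 0 0 0"

```text
t: 21.75
position: [0.5006, 0.1144, 0.2255]
ee_rot: [3.142, 0.015, -0.001]
ft_force: [0.6, 0.6, 0.4]
width: 0.0003
finger_force: 0.0
```

Emit:
carry_out --deltas "0 0 0 0 0 -0.1 0;0 0 0 0 0 -0.1 0;0 0 0 0 0 -0.1 0;0 0 0 0 0 -0.1 0;0 0 0 0 0 0 0"

```text
t: 22.25
position: [0.5007, 0.1144, 0.2223]
ee_rot: [3.141, 0.016, 0.0]
ft_force: [-3.4, -0.7, 8.6]
width: 0.0003
finger_force: 4.0
```

Hard stop reached (8.6 N). Lift off and check.

Emit:
carry_out --deltas "0 0 0 0 0 0.3 0;0 0 0 0 0 1 0;0 0 0 0 0 3 0;0 0 0 0 0 4 0;0 0 0 0 0 4 0;0 0 0 -3 0 3 0;0 0 0 -4 0 0 0;0 0 0 -4 0 0 0;0 0 0 -3 0 0 0;0 0 0 0 0 0 0"

```text
t: 23.25
position: [0.3582, 0.1146, 0.3754]
ee_rot: [-3.142, -0.016, -0.001]
ft_force: [0.1, 0.3, 0.6]
width: 0.0005
finger_force: 0.0
```

Run:
```python
from h import *
t=get_image('top');s=get_image('side')
for n in('crock','key_f_top','key_a_top','key_b_top','funnel','mill'):print(n,pl(n,'top'),pl(n,'side'))
f=lambda i,x,y,w,h,s:cv2.resize(i['frame'][y:y+h,x:x+w,::-1],None,fx=s,fy=s,interpolation=cv2.INTER_CUBIC)
cv2.imwrite('pics/g6.png',f(s,190,120,200,150,4))
```

```text
crock [([0.609, 0.115, 0.054], 0.93)] [([0.602, 0.113, 0.057], 0.84)]
key_f_top [([0.5, 0.117, 0.053], 0.97), ([0.612, 0.113, 0.053], 0.22)] [([0.502, 0.116, 0.052], 0.74)]
key_a_top [([0.502, -0.132, 0.065], 0.79), ([0.508, -0.347, -0.002], 0.38)] []
key_b_top [([0.499, -0.009, 0.067], 0.81)] [([0.5, -0.013, 0.06], 0.68)]
funnel [([0.725, 0.346, -0.002], 0.78), ([0.501, -0.378, 0.004], 0.7), ([0.369, 0.132, 0.001], 0.56)] [([0.725, 0.347, -0.003], 0.71), ([0.504, -0.388, 0.005], 0.56)]
mill [([0.512, -0.27, 0.007], 0.66), ([0.582, -0.014, -0.003], 0.54)] []
```

View pics/g6.png

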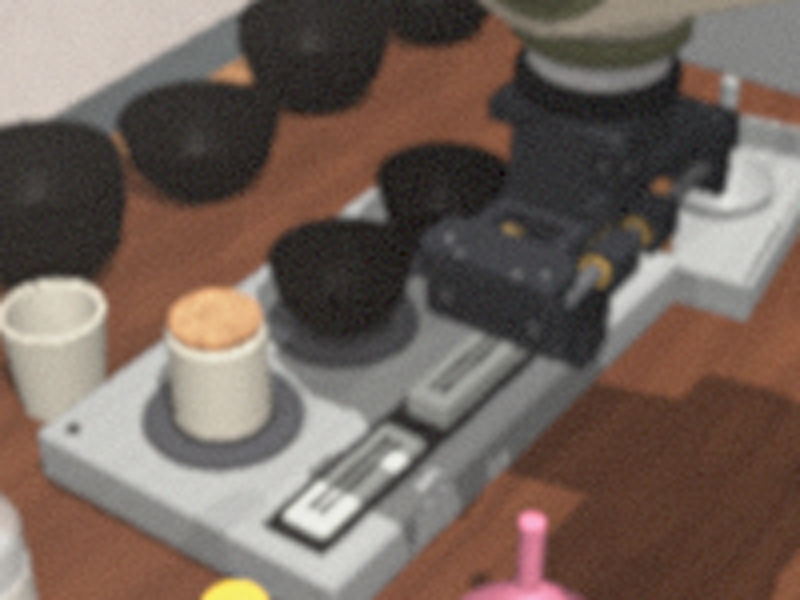

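The left key at (350,480) is down and stays down. The middle key at (465,380) is up, and the network puts key_a up at z 0.065. The crock is centred and the funnel stands in the tray. Nothing is touching the robot.

```bash
python3 -c "
from plant import job;print(job.sign_off())"
```

```text
the job is handed in; nothing more can be done
None
```

The job is handed in at about 23 s: the funnel stands mouth down and clear in the tray, the crock stands in the middle of the plate the funnel left, and that plate's key is down. Camera estimates put key_a popped up and the third key, not pushed, still up.

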